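# Rotate the containers between scale, shaker and tray at a paint-mixing bench

### The arm

A 6-joint arm with a two-finger parallel gripper is mounted at the origin on the work surface. World frame = base frame: x ahead of the robot, y to its left, z up, the work surface at z = 0. Lengths are in m, angles in degrees, forces in N, time in s.
With the tool pointing down it reaches from about 0.35 to 0.95 m from the base axis. Payload 17.4 kg.
Tool frame: the origin (TCP) lies at the very end of the fingers, on their centre line; the grasp point (between the pads) lies 19 mm behind it; z points along the fingers, y is the line along which they close (so a half turn about z gives the same grasp; the last joint's range is limited). The gripper opens to 93 mm and grips with 3 to 60 N. Pads are 15 mm wide; open, the fingers measure 128 mm over their backs; the gripper's body (75 mm by 188 mm) begins 65 mm behind the grasp point.
Start: joints at [-71.035, 6.646, 82.598, -0, 90.757, -2.166], TCP at [0.243, -0.63, 0.219] pointing down, gripper open.
Joint ranges: [-162.19, 162.19], [-47.58, 125.68], [4.15, 143.07], [-65.23, 245.23], [0.69, 171.88], [-170.13, 170.13]. Speed limits (degrees/s): [108.29, 108.29, 127.2, 180, 180, 180].

### API

Orientations are given as [roll, pitch, yaw] about the fixed x, y, z axes, in that order (R = Rz(yaw) Ry(pitch) Rx(roll)).
In Python, from bench import arm, claw, planner, readout, cams, finish_job gives the robot as it stands. Calls block until the motion is done:
- arm.move_ptp(position, orientation): joint-space move of the TCP to a pose.
- arm.movel(position, rotation=None, velocity=0.15, max_force=None): straight line of the TCP; rotation=None keeps the orientation; velocity is the mean speed in m/s. With max_force (N) it stops when the force on the tool has changed by that much, and returns True; else False.
- arm.move_joints(angles): joint-space move.
- claw.gripper_to(opening): finger opening in m; the grip force is fixed at half the most; returns when the fingers have stopped.
- arm.wait(seconds).
- planner.solve_ik(position, orientation): joint angles nearest the present ones, or None.
- readout.read_state(): the state.
- cams.get_image(name): name is "side" or "top"; returns (picture, depth): 400x640x3 uint8, red, green, blue; 400x640 float32, m along the optical axis (not along the pixel's ray), 0 where there is no reading.
- cams.calibration(name): a dict with "mtx" (3x3 intrinsics, pixels), "R" (3x3) and "t" (3): a world point X has camera coordinates R X + t. Camera axes: x right, y down, z forward; pixel columns grow to the right and rows downward; lengths in m; the calibration is good to about 2 mm. A picture is of the moment at which its call begins. calibration takes no time and is no camera call.
A pose or a line that the arm cannot do raises arm.IKError and nothing moves.
- finish_job(): hands the job in; it is judged then, once.
Trained networks look in the newest picture that a camera, given by its name, has taken for a name from the list of things; names that differ only in an ending like _2 or _b are one class to them, and where a whole thing is asked for, a point or a joint stands for the part that bears it (a point fixed in the world has none). Each returns a list of dicts, best first, with "conf" (0 to 1); they miss things now and then, are a little off and sometimes report something else, mostly with a low value. They report only what shows in the picture. A call takes as long as a camera call. They do not tell look-alikes from the thing itself.
- cams.trace(camera, thing): "pixels" (400x640 bool, what is visible of it) and "extent" ([left, top, width, height] in pixels, round what is visible of it).
The state is a dict: "time": time; "joint_pos": joint angles; "qd": joint speeds; "tau": joint torques, N m; "tool_pos": TCP position; "ee_rot": TCP orientation; "contact_force": force on the tool from outside, world axes, zero at the start; "ft_torque": the same for the moment, N m; "width": finger opening in m; "gripper_force": force on a finger pad.
Only numpy, scipy, OpenCV 4.12 (cv2) and the standard library are available. Lean on these libraries where they do the work, as an engineer would, in place of code of your own. Each camera call takes 0.05 s, during which the arm holds its last target. There are 200 camera calls.

### The job

At the paint bench, change three containers round: the tall tin on the shaker goes onto the scale to be check-weighed, the oblong can in the wooden tray goes onto the shaker, and the empty open tin on the scale goes into the wooden tray, with the loose wide lid from the top of the lid stack laid squarely on it against dust. Stand each one upright in the middle of its place, let go of everything, and leave the white bottle and the small cup standing where they are; the round cork mat is free for parking.

Things in the scene. Friction and masses are not known exactly. Their poses are not given: they have to be found in the camera images.
- tall_tin: Closed round steel tin with a paper label, upright, diameter 50 mm, 110 mm high, about 0.4 kg. Starts on the shaker. Origin: centre of its underside; z up along its axis.
- oblong_can: Closed steel can of rectangular plan with a paper label, upright: 66 mm along its x, 44 mm along its y, 95 mm high, plus a black screw cap (diameter 24 mm, 12 mm high) on top, 18 mm off centre towards its +x. About 0.4 kg. Starts in the wooden tray; take it across its 44 mm side (along its y). Origin: centre of its underside; z up.
- empty_tin: Open, empty round steel tin, diameter 56 mm, 70 mm high, wall 3 mm, about 0.1 kg. Starts on the scale. Origin: centre of its underside; z up along its axis; the rim is at z = 70 mm.
- lid: Loose flat steel lid, diameter 60 mm, 16 mm thick, flat underneath (it does not plug into the tin, it just lies on the rim), about 0.05 kg. It lies on top of a stack of smaller lids; the ones below (diameter 46 mm, together 44 mm high) are fixed to one another and to the bench. Origin: centre of its underside; z up.
- scale: Low white bench scale, fixed: body 150 by 130 mm, a sloping display on its -x side, and a round steel pan of diameter 120 mm whose flat top is 45 mm above the bench and does not give. Origin: at bench level under the centre of the pan; z up.
- shaker: Small orbital shaker, switched off and rigid, fixed: a square 125 mm aluminium plate with a black rubber top, 45 mm above the bench, with a steel stud (10 mm wide, 8 mm high) near each corner, 50 mm from the middle along x and along y. Origin: at bench level under the middle of the plate; z up.
- tray: Square wooden tray, fixed, 130 by 130 mm outside, walls 8 mm thick and 25 mm high, inner floor 8 mm above the bench. Origin: at bench level under its middle; z up.
- mat: Round cork mat, fixed, diameter 110 mm, 4 mm thick: the free spot for parking. Origin: at bench level under its centre.
- bottle: White plastic bottle with a black cap, diameter 42 mm, 120 mm high, loose, to be left standing. Origin: centre of its underside; z up.
- cup: Small open white measuring cup, rim diameter 48 mm, 50 mm high, loose, to be left standing. Origin: centre of its underside; z up.
Things that resemble listed ones, but are neither listed nor needed, are in the scene too. Leave any orange or yellow look-alike of the empty_tin alone.

How it is judged:
By the outcome, as a careful person would: the job done as asked, in the order asked, and still so for the second after the job is handed in, with the robot touching nothing.
It also fails if it takes over 128 s, if anything falls off the work surface, if the arm or the gripper's body presses on something with over 40 N, if the wrist force passes 120 N, or if a joint passes its speed limit or range.

## Working session

There is one attempt and no reset: what is moved stays moved. The work goes in short steps, each a Python script; the robot and the scene stay as the last script left them, time stands still between calls to the robot, and variables do not carry over. Pictures are saved under pics/ and viewed, at most 14 in all, crops included, and the job is handed in when it is done.

```bash
mkdir -p pics; cat > h.py <<'E'
import numpy as np, cv2
from bench import arm, claw, planner, readout, cams, finish_job
def cloud(cam, depth):
    c=cams.calibration(cam); K=np.array(c["mtx"]);R=np.array(c["R"]);t=np.array(c["t"])
    v,u=np.mgrid[:400,:640]
    P=np.stack([(u-K[0,2])/K[0,0]*depth,(v-K[1,2])/K[1,1]*depth,depth],-1)
    W=(P-t)@R
    W[depth<=0]=np.nan
    return W
def save(cam,name):
    im,d=cams.get_image(cam); cv2.imwrite(f"pics/{name}.png",im[:,:,::-1]); return im,d
E
python3 - <<'E'
from h import *
np.set_printoptions(precision=3,suppress=True)
for c in("top","side"):
    im,d=save(c,c+"0"); W=cloud(c,d); np.save(c+"0.npy",W)
    cal=cams.calibration(c); print(c,-np.array(cal["R"]).T@cal["t"])
    for th in "tall_tin oblong_can empty_tin lid scale shaker tray mat bottle cup".split():
        for r in cams.trace(c,th)[:3]:
            p=W[r["pixels"]]; p=p[~np.isnan(p[:,0])]
            if len(p)<5: continue
            zt=np.percentile(p[:,2],97); tp=p[p[:,2]>zt-.008]
            print(th,round(r["conf"],2),r["extent"],"ztop",zt.round(3),"topmid",((tp.min(0)+tp.max(0))/2)[:2],"ext",(np.percentile(tp,98,0)-np.percentile(tp,2,0))[:2],len(tp))
print(readout.read_state()["time"])
E
```

```text
top [ 0.41  -0.068  1.041]
tall_tin 0.23 [338.6, 119.1, 22.3, 33.8] ztop 0.116 topmid [ 0.682 -0.16 ] ext [0.02  0.021] 66
oblong_can 0.71 [336.1, 120.9, 23.3, 30.9] ztop 0.116 topmid [ 0.682 -0.16 ] ext [0.021 0.021] 68
oblong_can 0.61 [222.0, 126.8, 36.9, 40.0] ztop 0.008 topmid [0.649 0.158] ext [0.098 0.099] 1122
empty_tin 0.8 [438.6, 216.3, 28.3, 19.6] ztop 0.072 topmid [ 0.415 -0.433] ext [0.052 0.053] 97
empty_tin 0.71 [384.6, 212.4, 29.0, 21.5] ztop 0.116 topmid [ 0.425 -0.275] ext [0.047 0.052] 63
empty_tin 0.63 [331.8, 247.8, 22.2, 25.2] ztop 0.072 topmid [ 0.326 -0.138] ext [0.054 0.052] 73
lid 0.61 [281.0, 193.1, 24.5, 24.9] ztop 0.063 topmid [ 0.475 -0.004] ext [0.051 0.052] 367
scale 0.95 [366.5, 196.8, 55.9, 64.4] ztop 0.048 topmid [ 0.422 -0.277] ext [0.11 0.11] 1068
shaker 0.94 [173.8, 201.6, 53.2, 50.6] ztop 0.051 topmid [0.426 0.248] ext [0.118 0.116] 1181
tray 0.64 [323.9, 115.7, 51.5, 52.5] ztop 0.027 topmid [ 0.663 -0.156] ext [0.143 0.143] 446
tray 0.54 [281.5, 192.8, 26.2, 24.0] ztop 0.063 topmid [ 0.474 -0.004] ext [0.049 0.051] 351
mat 0.96 [218.9, 125.9, 39
[... 803 characters left out ...]
 0.071 topmid [ 0.412 -0.434] ext [0.051 0.054] 84
lid 0.59 [300.0, 212.2, 21.6, 17.5] ztop 0.062 topmid [ 0.474 -0.005] ext [0.055 0.055] 292
scale 0.89 [343.6, 170.9, 54.6, 32.0] ztop 0.048 topmid [ 0.392 -0.242] ext [0.112 0.099] 441
shaker 0.59 [237.8, 280.0, 82.2, 54.7] ztop 0.05 topmid [0.423 0.256] ext [0.119 0.111] 1543
tray 0.98 [243.4, 176.7, 63.7, 33.1] ztop 0.027 topmid [ 0.663 -0.115] ext [0.148 0.133] 343
mat 0.84 [197.2, 242.4, 46.2, 27.8] ztop 0.007 topmid [0.647 0.158] ext [0.098 0.1  ] 1025
bottle 0.92 [236.3, 184.4, 19.4, 41.3] ztop 0.119 topmid [0.667 0.008] ext [0.015 0.015] 33
cup 0.83 [330.9, 199.4, 16.7, 16.9] ztop 0.051 topmid [ 0.447 -0.126] ext [0.044 0.046] 89
1.1
```

View pics/top0.png

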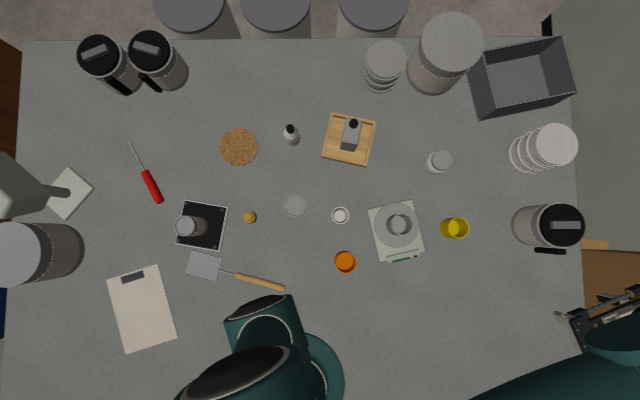

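View pics/side0.png

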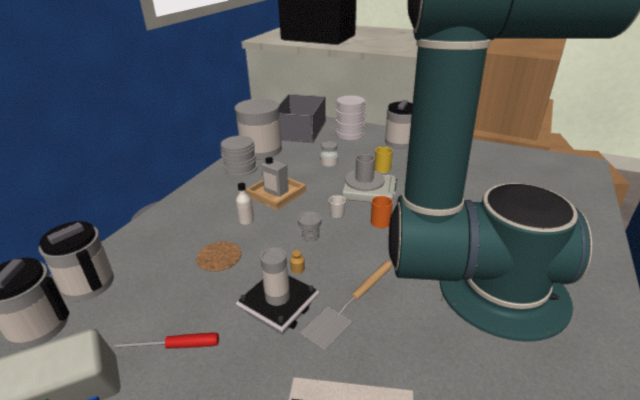

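```bash
cat > fit.py <<'E'
from h import *
def band(W,c,r,z0,z1):
    p=W.reshape(-1,3); p=p[~np.isnan(p[:,0])]
    return p[(np.hypot(p[:,0]-c[0],p[:,1]-c[1])<r)&(p[:,2]>z0)&(p[:,2]<z1)][:,:2]
def show(n,W,c,r,z0,z1,diam=None):
    p=band(W,c,r,z0,z1).astype(np.float32)
    if len(p)<5: print(n,"few");return
    m=p.mean(0);p=p-m
    if diam:
        from scipy.optimize import least_squares
        h=cv2.convexHull(p)[:,0]; (cx,cy),rr=cv2.minEnclosingCircle(p)
        f=least_squares(lambda q:np.hypot(h[:,0]-q[0],h[:,1]-q[1])-q[2],[cx,cy,rr],loss='soft_l1',f_scale=.001).x
        print(n,len(p),"mean",m.round(4),"enc",(m+[cx,cy]).round(4),round(2*rr,4),"fit",(m+f[:2]).round(4),round(2*f[2],4))
    else:
        (c,s,a)=cv2.minAreaRect(p); print(n,len(p),"rect",(m+c).round(4),np.round(s,4),round(a,2))
E
python3 - <<'E'
from fit import *
for c in("top","side"):
    W=np.load(c+"0.npy"); print(c)
    show("tall",W,(.42,.25),.04,.150,.162,1)
    show("empty",W,(.423,-.276),.04,.108,.122,1)
    show("pan",W,(.422,-.277),.075,.042,.052,1)
    show("shaker",W,(.425,.25),.095,.042,.050)
    show("lid",W,(.475,-.004),.045,.056,.068,1)
    show("can",W,(.663,-.155),.045,.090,.102)
    show("cap",W,(.68,-.16),.02,.104,.12,1)
    show("trayrim",W,(.663,-.156),.105,.018,.032)
    show("mat",W,(.649,.158),.07,.002,.014,1)
    show("cup",W,(.45,-.127),.035,.042,.056,1)
print(readout.read_state())
E
```

```text
top
tall 323 mean [0.4231 0.2542] enc [0.4231 0.2539] 0.0509 fit [0.423 0.254] 0.0494
empty 102 mean [ 0.4233 -0.2751] enc [ 0.4238 -0.2758] 0.0565 fit [ 0.4234 -0.2757] 0.0549
pan 1211 mean [ 0.4224 -0.2743] enc [ 0.4226 -0.2773] 0.1202 fit [ 0.423  -0.2771] 0.1187
shaker 1222 rect [0.4261 0.2483] [0.1163 0.1212] 79.82
lid 337 mean [ 0.4751 -0.0037] enc [ 0.4753 -0.004 ] 0.0594 fit [ 0.4752 -0.0039] 0.0582
can 117 rect [ 0.6648 -0.1562] [0.0438 0.0659] 78.59
cap 105 mean [ 0.6797 -0.1595] enc [ 0.681  -0.1598] 0.0397 fit [ 0.6788 -0.1599] 0.0351
trayrim 558 rect [ 0.6646 -0.1541] [0.1298 0.1317] 76.74
mat 1054 mean [0.6491 0.1577] enc [0.649 0.158] 0.1399 fit [0.6486 0.1583] 0.1368
cup 68 mean [ 0.4503 -0.1275] enc [ 0.4497 -0.1262] 0.0472 fit [ 0.45   -0.1264] 0.0456
side
tall 405 mean [0.4209 0.2544] enc [0.4208 0.2542] 0.0517 fit [0.4209 0.254 ] 0.05
empty 110 mean [ 0.4221 -0.2746] enc [ 0.4212 -0.2759] 0.059 fit [ 0.4216 -0.2762] 0.0564
pan 443 mean [ 0.4156 -0.262 ] enc [ 0.4223 -0.2776] 0.1248 fit [ 0.4212 -0.2764] 0.1194
shaker 1567 rect [0.4233 0.2494] [0.1198 0.1193] 79.17
[... 435 characters left out ...]
0.4476 -0.1268] 0.0478
{'time': 1.1, 'joint_pos': array([-7.10344679e+01,  6.64671233e+00,  8.25961022e+01,  6.28142111e-04,
        9.07572025e+01, -2.16371672e+00]), 'qd': array([-0.06810179,  0.00768297,  0.08721799,  0.00480969, -0.07836281,
        0.01134615]), 'tau': array([-1.94813743e-03, -7.21028423e+01, -6.22772884e+01,  7.77672487e-02,
        1.82705128e-02,  2.62957263e-05]), 'tool_pos': array([ 0.24334073, -0.6296244 ,  0.2186576 ]), 'ee_rot': array([ 1.79999993e+02, -6.28280167e-04,  2.11292571e+01]), 'contact_force': array([-0.2017438 ,  0.25137989, -0.50776059]), 'ft_torque': array([-0.0128936 ,  0.08425828, -0.07550375]), 'gripper_force': 0.0, 'width': 0.09290368168776394}
```

```bash
cat >> h.py <<'E'
def R(y): return [180,0,y]
def st(tag):
    s=readout.read_state(); print(tag,"t",round(s["time"],2),"tcp",np.round(s["tool_pos"],4),"w",round(s["width"],4),"gf",round(s["gripper_force"],1),"F",np.round(s["contact_force"],1),flush=True)
def pick(xy,z,yaw,zhi,cross=False,lift=None):
    """z: TCP height of grasp"""
    arm.move_ptp([*xy,zhi],R(yaw-90 if cross else yaw)); st("above")
    arm.movel([*xy,z],velocity=.2,max_force=15) and st("HIT")
    if cross:
        claw.gripper_to(0.0); st("cross"); claw.gripper_to(.093); arm.move_ptp([*xy,z],R(yaw))
    claw.gripper_to(0.0); st("grip")
    arm.movel([*xy,lift or zhi],velocity=.2); st("lift")
def place(xy,z,yaw,zhi,open_to):
    arm.move_ptp([*xy,zhi],R(yaw))
    arm.movel([*xy,z+.008],velocity=.2)
    hit=arm.movel([*xy,z-.004],velocity=.02,max_force=4); st(f"down {hit}")
    claw.gripper_to(open_to); st("open")
    arm.movel([*xy,zhi],velocity=.25); st("clear")
E
python3 - <<'E'
from h import *
pick((.4225,-.276),.045+.045-.019,76.7,.19,cross=True,lift=.24)
save("side","s1")
place((.6485,.158),.004+.045-.019,76.7,.2,.085)
E
```

```text
above t 2.58 tcp [ 0.4225 -0.2765  0.1901] w 0.0932 gf 0.0 F [ 0.1 -0.8  0.6]
cross t 3.99 tcp [ 0.4225 -0.276   0.0712] w 0.0565 gf 30.0 F [-0.5  0.8  1.9]
grip t 6.86 tcp [ 0.4225 -0.276   0.071 ] w 0.0546 gf 29.8 F [ 2.  -0.6  0.6]
lift t 7.85 tcp [ 0.4222 -0.2758  0.2386] w 0.0548 gf 29.8 F [-0.1 -0.2 -1.3]
down True t 11.11 tcp [0.6488 0.1581 0.0297] w 0.0552 gf 29.9 F [ 0.7 -0.1  4. ]
open t 11.81 tcp [0.6483 0.158  0.0293] w 0.0851 gf 0.0 F [ 0.3  0.3 -0.1]
clear t 12.64 tcp [0.648  0.1579 0.1981] w 0.0852 gf 0.0 F [-0.3 -0.4 -0.5]
```

View pics/s1.png

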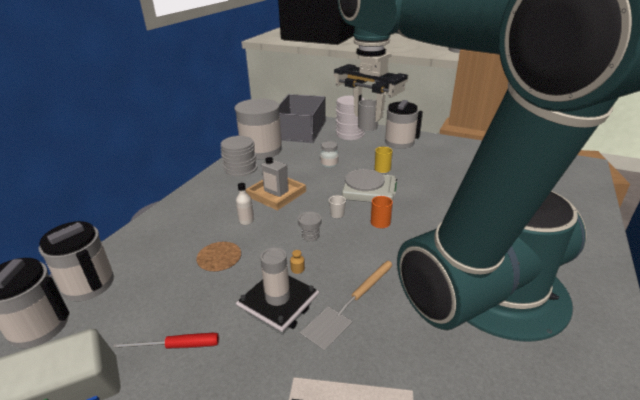

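The tin is held level (367,113), the pan is bare and the bench is undisturbed. Next is the tall tin.

```bash
python3 - <<'E'
from fit import *
claw.gripper_to(.093)
c=[]
for cam in("top","side"):
    im,d=cams.get_image(cam); W=cloud(cam,d)
    show(cam+" pan",W,(.422,-.277),.075,.042,.052,1)
    show(cam+" mat tin",W,(.6485,.158),.045,.068,.082,1)
pick((.422,.254),.045+.075-.019,90,.22,cross=True,lift=.27)
save("side","s2")
place((.422,-.277),.045+.075-.019,90,.27,.085)
arm.move_ptp([.5,.0,.3],R(168.5)); save("top","t2"); st("x")
for cam in("top","side"):
    im,d=cams.get_image(cam); W=cloud(cam,d)
    show(cam+" tall",W,(.422,-.277),.045,.150,.162,1)
    show(cam+" shaker",W,(.425,.25),.095,.042,.050)
    show(cam+" can",W,(.6637,-.155),.045,.090,.102)
E
```

```text
top pan 1500 mean [ 0.4229 -0.2771] enc [ 0.4229 -0.2773] 0.1201 fit [ 0.4228 -0.2772] 0.1186
top mat tin 48 mean [0.6481 0.1427] enc [0.6479 0.1535] 0.0547 fit [0.6468 0.1571] 0.0537
side pan 642 mean [ 0.4197 -0.2733] enc [ 0.4211 -0.2768] 0.126 fit [ 0.4214 -0.2762] 0.1204
side mat tin 150 mean [0.6454 0.1586] enc [0.6446 0.1575] 0.0602 fit [0.6457 0.1578] 0.0571
above t 14.59 tcp [0.4223 0.2539 0.22  ] w 0.0934 gf 0.0 F [0.2 0.1 0.3]
cross t 16.08 tcp [0.422  0.254  0.1011] w 0.05 gf 30.0 F [-0.1  0.1  1.5]
grip t 19.09 tcp [0.4223 0.254  0.1013] w 0.0496 gf 30.0 F [ 1.9 -1.   0.7]
lift t 20.08 tcp [0.4216 0.2538 0.2684] w 0.0495 gf 30.0 F [-0.5  0.1 -3.6]
down True t 23.47 tcp [ 0.4223 -0.2771  0.101 ] w 0.0494 gf 30.0 F [ 0.1 -1.   3.5]
open t 24.23 tcp [ 0.4217 -0.2768  0.1001] w 0.0848 gf 0.0 F [-0.4 -0.4  0.2]
clear t 25.06 tcp [ 0.4217 -0.2768  0.2683] w 0.0852 gf 0.0 F [-0.2  0.7  0.1]
x t 26.23 tcp [ 0.4999 -0.0009  0.2995] w 0.0851 gf 0.0 F [ 0.3 -0.7  0.1]
top tall 325 mean [ 0.4212 -0.2766] enc [ 0.4212 -0.2766] 0.0502 fit [ 0.4208 -0.2765] 0.0489
top shaker 450 rect [0.4327 0.2936] [0.1159 0.0389] 0.14
top can 127 rect [ 0.6646 -0.156 ] [0.0439 0.0671] 78.86
side tall 135 mean [ 0.419  -0.2758] enc [ 0.4194 -0.2748] 0.0559 fit [ 0.4186 -0.2761] 0.0514
side shaker 2295 rect [0.4238 0.2492] [0.1195 0.1193] 79.7
side can 101 rect [ 0.661  -0.1555] [0.0481 0.0644] 77.38
```

View pics/t2.png

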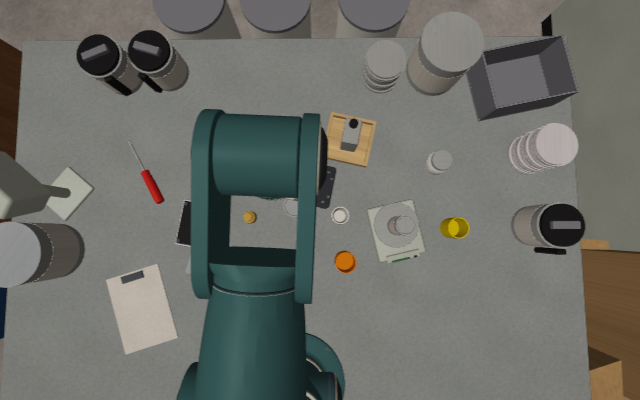

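The tall tin stands centred on the pan (402,225), and the oblong can is still in the tray (351,132). Now I'll move the can.

```bash
python3 - <<'E'
from fit import *
claw.gripper_to(.09)
pick((.663,-.1557),.008+.060-.019,168.3,.2,lift=.25)
place((.4245,.249),.045+.060-.019,169.6,.25,.075)
arm.move_ptp([.5,.0,.3],R(76.7)); save("side","s3"); st("x")
for cam in("top","side"):
    im,d=cams.get_image(cam); W=cloud(cam,d)
    show(cam+" can",W,(.4245,.249),.05,.128,.142)
    show(cam+" tray",W,(.663,-.155),.105,.018,.032)
    show(cam+" mat tin",W,(.6475,.158),.045,.068,.082,1)
    show(cam+" tall",W,(.422,-.277),.045,.150,.162,1)
E
```

```text
above t 27.65 tcp [ 0.6629 -0.155   0.2011] w 0.09 gf 0.0 F [-0.7  0.3  0.1]
grip t 29.35 tcp [ 0.663  -0.1558  0.049 ] w 0.0439 gf 30.0 F [ 0.4 -1.1  0.3]
lift t 30.51 tcp [ 0.6626 -0.1556  0.2483] w 0.0439 gf 30.0 F [-0.4  0.2 -4.4]
down True t 33.62 tcp [0.4247 0.2491 0.0857] w 0.0438 gf 30.0 F [0.4 0.4 3.4]
open t 34.33 tcp [0.4241 0.2488 0.0849] w 0.0745 gf 0.0 F [-0.  -0.3 -0. ]
clear t 35.14 tcp [0.4242 0.2488 0.2483] w 0.0753 gf 0.0 F [-0.  -0.3 -1.2]
x t 36.23 tcp [0.4998 0.0009 0.2992] w 0.0751 gf 0.0 F [-0.   0.2  0. ]
top can 190 rect [0.4284 0.2591] [0.0278 0.066 ] 86.58
top tray 496 rect [ 0.6647 -0.1542] [0.13   0.1315] 77.01
top mat tin few
top tall 331 mean [ 0.4212 -0.2766] enc [ 0.4213 -0.2763] 0.0507 fit [ 0.4212 -0.2767] 0.0492
side can 524 rect [0.4248 0.2497] [0.0451 0.0669] 78.5
side tray 460 rect [ 0.6631 -0.1545] [0.1341 0.1362] 76.07
side mat tin 142 mean [0.6451 0.1576] enc [0.6454 0.1568] 0.0609 fit [0.646  0.1578] 0.0564
side tall 136 mean [ 0.4188 -0.2761] enc [ 0.4225 -0.2774] 0.0569 fit [ 0.4193 -0.2769] 0.0509
```

View pics/s3.png

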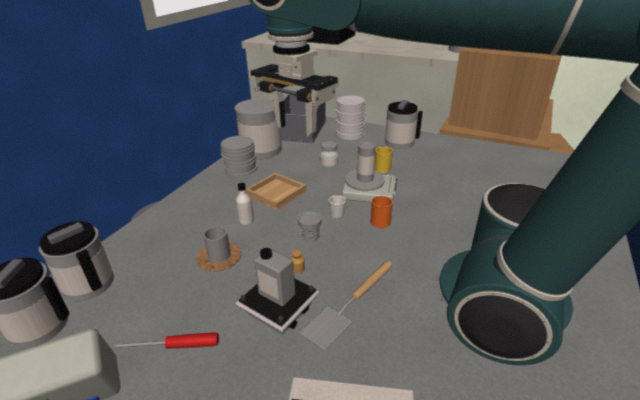

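The can stands centred on the shaker (275,277), the tin is on the mat (217,245) and the tray is empty (276,189). Next, the tin goes into the tray.

```bash
python3 - <<'E'
from fit import *
claw.gripper_to(.093)
pick((.647,.158),.004+.045-.019,76.7,.2,cross=True,lift=.25)
place((.6637,-.1543),.008+.045-.019,76.7,.25,.07)
claw.gripper_to(.093)
arm.move_ptp([.4743,-.3,.25],R(-13.3))
for cam in("top","side"):
    im,d=save(cam,cam+"4"); W=cloud(cam,d)
    show(cam+" tin",W,(.6637,-.1543),.045,.070,.085,1)
    show(cam+" tray",W,(.663,-.155),.105,.018,.032)
    show(cam+" lid",W,(.4743,-.004),.045,.056,.068,1)
    show(cam+" can",W,(.4245,.249),.05,.128,.142)
E
```

```text
above t 38.47 tcp [0.647  0.1577 0.2003] w 0.0928 gf 0.0 F [-0.3  0.6 -0.1]
cross t 40.14 tcp [0.647  0.158  0.0301] w 0.0564 gf 30.0 F [-0.3 -0.4  2.4]
grip t 43.01 tcp [0.647 0.158 0.03 ] w 0.0552 gf 29.7 F [ 0.4 -0.4 -0.5]
lift t 44.26 tcp [0.6467 0.1579 0.2485] w 0.0547 gf 29.7 F [-0.5  0.1 -0.8]
down True t 47.11 tcp [ 0.6639 -0.1544  0.0337] w 0.0546 gf 29.8 F [-0.2 -0.6  5.2]
open t 47.62 tcp [ 0.6635 -0.1542  0.0331] w 0.0696 gf 0.0 F [ 0.8  0.4 -0.6]
clear t 48.63 tcp [ 0.6633 -0.1542  0.2481] w 0.07 gf 0.0 F [-0.1  0.8 -0.4]
top tin 89 mean [ 0.6623 -0.153 ] enc [ 0.662  -0.1535] 0.0561 fit [ 0.6621 -0.1536] 0.0547
top tray 599 rect [ 0.6645 -0.1542] [0.1301 0.1311] 76.91
top lid 341 mean [ 0.4754 -0.0041] enc [ 0.4753 -0.0041] 0.059 fit [ 0.4753 -0.0038] 0.0578
top can 388 rect [0.4273 0.2487] [0.0454 0.066 ] 80.0
side tin 113 mean [ 0.6601 -0.1525] enc [ 0.6607 -0.1541] 0.0609 fit [ 0.6607 -0.1535] 0.057
side tray 457 rect [ 0.6635 -0.1554] [0.137  0.1355] 76.49
side lid 277 mean [ 0.4732 -0.0046] enc [ 0.4723 -0.0042] 0.064 fit [ 0.4735 -0.0046] 0.0602
side can 516 rect [0.4255 0.2495] [0.0452 0.0665] 79.72
```

View pics/side4.png

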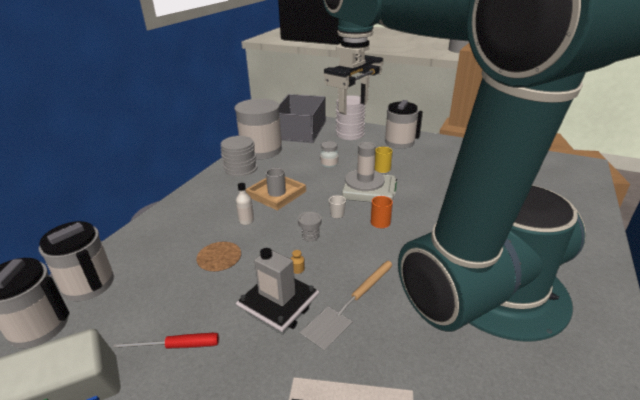

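The tin is in the tray (276,182) and the robot touches nothing. The camera sees placed things about 2 mm low in x. I'll lay the lid using the same tool xy and yaw as the tin, so any bias cancels.

```bash
python3 - <<'E'
from fit import *
pick((.476,-.004),.036,76.7,.15,cross=True,lift=.22)
place((.6637,-.1543),.070,76.7,.25,.085)
arm.move_ptp([.4743,-.35,.3],R(76.7)); st("x")
for cam in("top","side"):
    im,d=save(cam,cam+"5"); W=cloud(cam,d)
    show(cam+" lid",W,(.6637,-.1543),.045,.088,.104,1)
    show(cam+" tall",W,(.422,-.277),.045,.150,.162,1)
    show(cam+" pan",W,(.422,-.277),.075,.042,.052,1)
    show(cam+" cup",W,(.45,-.127),.035,.042,.056,1)
    if cam=="side": cv2.imwrite("pics/s5c.png",cv2.resize(im[130:330,180:440,::-1],None,fx=3,fy=3,interpolation=cv2.INTER_CUBIC))
E
```

```text
above t 51.66 tcp [ 0.4764 -0.0046  0.1505] w 0.0928 gf 0.0 F [-0.8 -0.2 -0.5]
cross t 53.01 tcp [ 0.4761 -0.004   0.0363] w 0.0593 gf 30.0 F [-0.3  0.4  3.3]
grip t 55.78 tcp [ 0.476 -0.004  0.036] w 0.0595 gf 30.0 F [ 0.5 -0.4 -0.6]
lift t 56.85 tcp [ 0.4756 -0.004   0.2187] w 0.0592 gf 30.0 F [ 0.7  0.4 -0.8]
down True t 59.28 tcp [ 0.6639 -0.1544  0.0696] w 0.0595 gf 30.0 F [ 1.  -0.1  3.4]
open t 59.92 tcp [ 0.6635 -0.1543  0.0693] w 0.085 gf 0.0 F [0.1 0.1 0.3]
clear t 60.8 tcp [ 0.6633 -0.1542  0.2481] w 0.0849 gf 0.0 F [-0.9  0.4 -0.5]
x t 61.88 tcp [ 0.4749 -0.3494  0.2993] w 0.0849 gf 0.0 F [ 0.3  0.3 -0.3]
top lid 413 mean [ 0.6623 -0.1538] enc [ 0.6623 -0.154 ] 0.0603 fit [ 0.6624 -0.1537] 0.0589
top tall 329 mean [ 0.4209 -0.2766] enc [ 0.4212 -0.2765] 0.0502 fit [ 0.4209 -0.2766] 0.049
top pan 1028 mean [ 0.4232 -0.2695] enc [ 0.4229 -0.2771] 0.1199 fit [ 0.4228 -0.277 ] 0.1186
top cup 68 mean [ 0.4506 -0.1276] enc [ 0.4497 -0.1263] 0.0472 fit [ 0.4499 -0.1265] 0.0458
side lid 193 mean [ 0.6596 -0.1525] enc [ 0.6602 -0.1542] 0.0636 fit [ 0.6602 -0.1542] 0.0611
side tall 134 mean [ 0.4185 -0.276 ] enc [ 0.4199 -0.276 ] 0.0535 fit [ 0.4191 -0.2764] 0.0503
side pan 471 mean [ 0.4171 -0.263 ] enc [ 0.4209 -0.2756] 0.1203 fit [ 0.4212 -0.2754] 0.1178
side cup 114 mean [ 0.4485 -0.1266] enc [ 0.448  -0.1275] 0.0518 fit [ 0.4481 -0.1263] 0.0478
```

View pics/s5c.png

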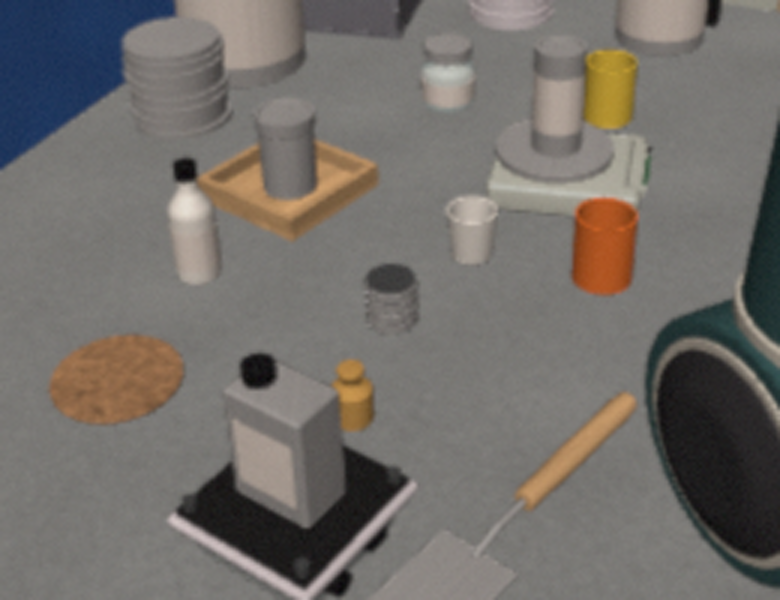

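View pics/top5.png

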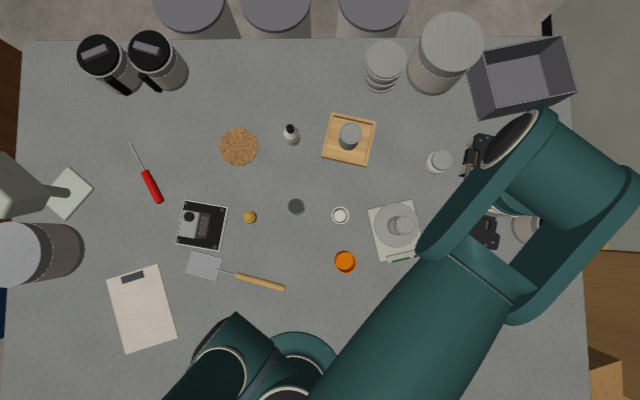

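The lid lies squarely on the tin in the tray (350,135): its measured centre is within about 1 mm of the tin's, with its top at 94 mm. The tall tin is on the pan (402,225) and the can is on the shaker (190,222). The bottle and cup have not moved, so I'm handing in.

```bash
python3 -c "
from bench import finish_job
print(finish_job())"
```

```text
the job is handed in; nothing more can be done
None
```

The job is done and handed in at about 62 s: the tall tin is on the scale, the oblong can on the shaker, and the empty tin in the tray with the lid on it, each within about 3 mm of centre by the cameras; the bottle and cup were left where they stood.

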